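# Prove the stop button of the detector test stand

### The arm

A 6-joint arm with a two-finger parallel gripper is mounted at the origin on the work surface. World frame = base frame: x ahead of the robot, y to its left, z up, the work surface at z = 0. Lengths are in m, angles in rad, forces in N, time in s.
With the tool pointing down it reaches from about 0.35 to 0.85 m from the base axis. Payload 8.1 kg.
Tool frame: the origin (TCP) lies on the centre line of the jaws, within the pads' length; the fingertips stand robot.tip_extent ahead of it and the grasp point (between the pads) lies 11 mm behind it (robot.tip_extent is the distance from the TCP to the fingertips, in m); y points along the fingers, z is the direction in which the jaws open and shut, and the axes are right-handed (so a half turn about y gives the same grasp; the last joint's range is limited). The gripper opens to 93 mm and grips with 3 to 60 N. Pads are 15 mm wide; open, the fingers measure 128 mm over their backs; the gripper's body (75 mm by 188 mm) begins 65 mm behind the grasp point.
Start: joints at [1.203, 0.13, 1.488, -0, 1.523, -0.085], TCP at [0.167, 0.576, 0.227] pointing down, gripper open.
Joint ranges: [-2.96, 2.96], [-0.89, 2.26], [0.02, 2.5], [-1.34, 4.48], [0, 2.73], [-2.66, 2.66]. Speed limits (rad/s): [2.39, 2.39, 2.79, 3.14, 3.14, 3.14].

### API

Orientations are given as a rotation vector (axis times angle).
In Python, from plant import monitor, optics, robot gives the robot as it stands.
- The arm moves only by the shell command python3 -m inch 'ROWS' [OPENING] [FORCE]. ROWS is JSON, a list that holds one entry, the list of rows, each a list of 6 numbers: the shift along the tool's x, y, z in mm, then the turn, a rotation vector about the tool's x, y, z in rad. A call has 1 to 8 rows; each row shifts and turns the commanded pose from where the row before left it, along the tool's axes as they then stand; what a row does not reach is not made up. A row lasts 1/8 s, in which the tool goes at most 62.5 mm and 10.7 degrees, less where a joint would pass 70% of its speed; a pose out of reach is approached as far as the arm can. A call is refused whole if a number of a shift passes 62.5 or a number of a turn 0.188, either way. A call with a gripper value outside its range is refused whole. OPENING is the finger opening in mm, from 0 to 93, set as the call begins (- or left out, the last holds). The fingers move at their own pace and stop on an object; FORCE is the grip in N (left out, the last holds). Time passes only in rows, so rows that do not move let the fingers close. It gives the time, the measured TCP pose, the force and the opening at its end, in the units of the state.
- monitor.read_state(): the state, without advancing time (a new reading comes with each control period).
- optics.read_camera(name): name is "side" or "top"; returns a dict with "image" (400x640x3 uint8, blue, green, red), "fx", "fy", "cx", "cy" (pixels), "k1" (the pictures are not rectified: a ray, as slopes to the right and down, at radius r is drawn at 1 + k1 r^2 times it, then the intrinsics apply), "rvec" (rotation vector, rad) and "tvec" (3), from world to camera coordinates, as OpenCV has them. Camera axes: x right, y down, z forward; pixel columns grow to the right and rows downward; lengths in m; the calibration is good to about 2 mm. A picture is of the moment at which its call begins. There is no depth.
- robot.close_job(): hands the job in, once; it reports no verdict.
The state is a dict: "t": time; "q": joint angles; "dq": joint speeds; "joint_torque": joint torques, N m; "tool_pos": TCP position; "orientation": TCP orientation; "force": force on the tool from outside, world axes, zero at the start; "wrist_torque": the same for the moment, N m; "opening": finger opening in m.
Only numpy, scipy, OpenCV 4.12 (cv2) and the standard library are available. Lean on these libraries where they do the work, as an engineer would, in place of code of your own. Each camera call takes 0.05 s, during which the arm holds its last target.

### The job

Test the stop of the test stand: press the big mushroom button all the way in and take the hand off, so that it stays in by itself; then push its side wing clockwise (seen from above) with a fingertip until the latch lets go and the button pops back out. Then press the small restart button on the other box right in and move clear. Nothing is to be gripped or picked up: push the wing from one side only, do not ram the stop station, and leave the loose things on the bench where they are.

Things in the scene. Friction and masses are not known exactly. Their poses are not given: they have to be found in the camera images.
- stop_station: grey steel box, 130 x 130 mm and 60 mm high, fixed to the bench; carries the black mushroom stop button in the middle of its top. Origin: centre of the underside; z up; -x is the side over which the button's wing stands at rest.
- stop_top (a point): middle of the top of the black mushroom head (diameter 90 mm, a shallow dome 27 mm high whose lower edge is 20 mm above the box's top when out), on the button's axis; 107 mm above the bench when out. The head sinks straight down when pressed. From here, -x points along the wing (it turns with the head).
- wing (a point): middle of the upper edge of the head's wing, a black radial fin 12 mm thick, 20 mm high, free end 88 mm from the axis. This point: 68 mm from the axis, on the wing's centre line, 102 mm above the bench when out, about 92 latched. Its -x axis points outward along the wing, z up. Clockwise moves the wing to this point's +y: the fingertip goes on its -y face, free down to the box's top (60 mm).
- stop (a joint): depth of the mushroom button in m: 0 out, 0.0125 at its stop. Pressed beyond about 0.0105 it clicks under a latch and then rests at about 0.0095 when let go; pressing needs about 3 N at first and up to 6 N before the click. When the head is turned the latch frees it and a spring drives it back to 0.
- stop_head (a joint): twist of the head in rad, clockwise seen from above, 0 at rest, up to 0.9. A weak spring (under 0.2 N m) turns it back to 0 when let go. The latch lets go at about 0.4 rad.
- restart_box: grey steel box, 80 x 80 mm and 50 mm high, fixed to the bench, with the small restart button on top. Origin: centre of the underside.
- restart_top (a point): middle of the top face of the restart button, a flat black round button of diameter 30 mm in a dark steel collar of 46 mm diameter; 68 mm above the bench, 6 mm proud of the collar.
- restart (a joint): depth of the restart button in m: 0 out, 0.006 fully in (5 N); springs back.
- profile: bystander: loose aluminium profile offcut standing on end, 40 x 40 mm, 70 mm high. Origin: centre of the underside.
- tape: bystander: loose grey tape roll lying flat, diameter 84 mm, 25 mm high. Origin: centre of the underside.
- bottle: bystander: loose white bottle, diameter 46 mm, 100 mm high. Origin: centre of the underside.
- driver: bystander: loose screwdriver, 190 mm long, lying flat along its x axis. Origin on its underside, about the middle.
Not all that is in view belongs to the job. Leave any red look-alike of the stop_station alone.

How it is judged:
On the way, in this order (a step that is already met when the one before it is completed fails the run):
1. the stop button stays in by itself (deeper than 8 mm) with the robot off the station (value of joint stop above 0.008 m and contact force between each of the fingers, the arm and stop_station below 0.2 N), for 0.2 s.
2. the stop button, twisted, has popped back out (less than 2 mm in) (value of joint stop below 0.002 m), for 0.1 s.
3. with the stop out, the restart button is pressed in (deeper than 4 mm) (value of joint restart above 0.004 m and value of joint stop below 0.003 m), for 0.05 s.
At the end, for the whole second after the job is handed in: stop button out (under 2 mm) and its head turned back home (under 0.1 rad), restart button sprung back out (under 1 mm), the four loose things at rest within 20 mm of where they were (value of joint stop below 0.002 m and value of joint stop_head below 0.1 rad and value of joint restart below 0.001 m and distance of each of profile, tape, bottle, driver from where it was at the start of the episode below 0.02 m and linear speed of each of profile, tape, bottle, driver below 0.02 m/s); the robot touches nothing.
It fails at once if the wing is pinched from both sides while it is turned (value of joint stop_head above 0.15 rad and contact force between the fingers and stop_head_c1 above 1.5 N and contact force between the fingers and stop_head_c2 above 1.5 N).
It fails at once if a loose thing is lifted or shoved (more than 30 mm) (distance of any of profile, tape, bottle, driver from where it was at the start of the episode above 0.03 m).
It fails at once if the stop station is rammed (over 60 N) (contact force between any of the fingers, the arm and stop_station above 60 N).
It also fails if it takes over 61 s, if anything falls off the work surface, if the arm or the gripper's body presses on something with over 40 N, if the wrist force passes 120 N, or if a joint passes its speed limit or range.

## Working session

There is one attempt and no reset: what is moved stays moved. The work goes in short steps, Python scripts to look and compute and a shell command to move; the robot and the scene stay as the last step left them, time stands still between calls to the robot, and variables do not carry over. Pictures are saved under pics/ and viewed, and the job is handed in when it is done.

```bash
ls; mkdir -p pics; python3 - <<'E'
from plant import monitor, optics, robot
import cv2,numpy as np
s=monitor.read_state();print(s);print(robot.tip_extent)
for n in("top","side"):
    c=optics.read_camera(n);cv2.imwrite(f"pics/{n}0.png",c["image"]);print(n,{k:v for k,v in c.items() if k!="image"})
E
```

```text
pics
{'t': 0.0, 'q': array([ 1.20258775e+00,  1.31155535e-01,  1.48927929e+00, -2.78109024e-06,
        1.52296770e+00, -8.53812881e-02]), 'dq': array([ 0.00048743,  0.00298464, -0.0011259 , -0.00091816,  0.00020322,
       -0.00047146]), 'joint_torque': array([-1.10696772e-03, -5.59875441e+01, -4.91728914e+01,  7.66137103e-02,
        3.68042488e-02, -1.51481304e-04]), 'tool_pos': array([0.16721471, 0.57566042, 0.22559078]), 'orientation': array([-1.56113854,  0.22237027, -0.22173338]), 'force': array([ 0.64912002,  0.79267962, -0.52743595]), 'wrist_torque': array([-0.06505993,  0.00690784, -0.04641577]), 'opening': 0.0928950638204756}
0.008
top {'fx': 382.5011832553866, 'fy': 382.5011832553866, 'cx': 324.0371353102709, 'cy': 198.4660518740129, 'k1': -0.02884105795359429, 'rvec': array([ 2.127738  , -2.10633453,  0.16430333]), 'tvec': array([-0.02141325,  0.59294643,  0.94721952])}
side {'fx': 438.99463883908163, 'fy': 438.99463883908163, 'cx': 327.68861487019916, 'cy': 204.39367554424112, 'k1': -0.03348335744853702, 'rvec': array([ 0.8651216 , -2.64264192,  0.95006049]), 'tvec': array([0.44714969, 0.34278381, 0.86452201])}
```

View pics/top0.png

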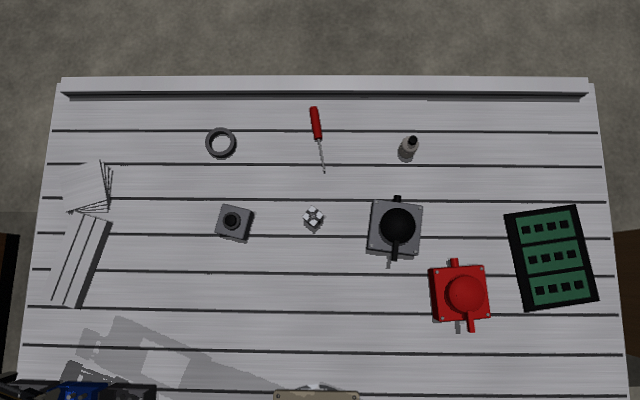

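View pics/side0.png

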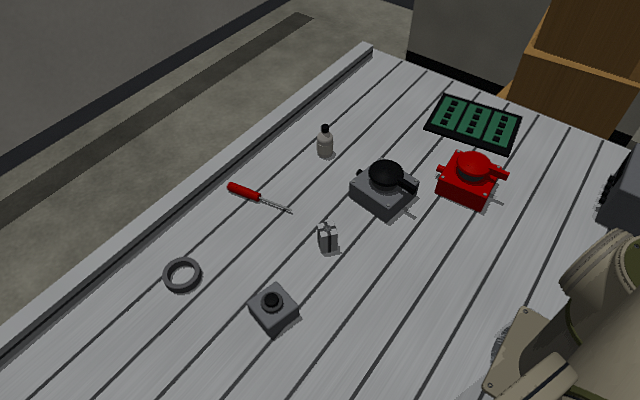

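The top view shows the black stop station at about (396,228) with its long wing towards the robot. The red decoy is at (460,293), the restart box at (233,222), the profile at (313,218), the tape at (221,142), the driver at (317,135) and the bottle at (409,148). I'll enlarge the parts that matter.

```bash
python3 - <<'E'
import cv2,numpy as np
t=cv2.imread("pics/top0.png");s=cv2.imread("pics/side0.png")
def crop(im,x,y,w,h,k,n):
    cv2.imwrite(n,cv2.resize(np.clip(im[y:y+h,x:x+w].astype(float)*1.6,0,255).astype('uint8'),None,fx=k,fy=k,interpolation=cv2.INTER_CUBIC))
crop(t,355,185,80,80,7,"pics/c1.png")
crop(t,205,195,120,50,6,"pics/c2.png")
crop(s,340,145,90,80,7,"pics/c3.png")
crop(s,240,215,110,125,4.6,"pics/c4.png")
E
```

```text
(no output)
```

View pics/c1.png

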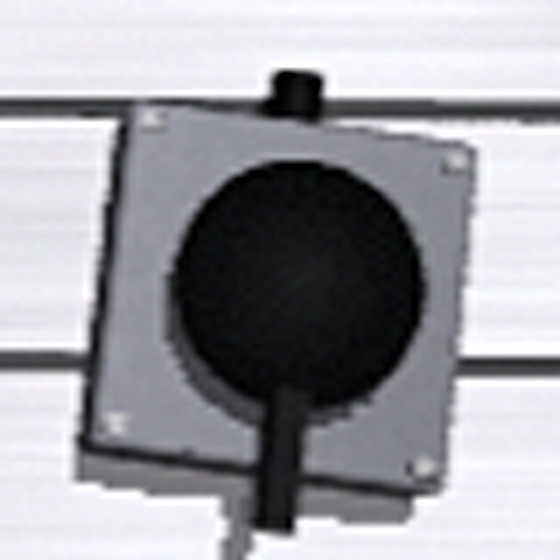

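View pics/c2.png

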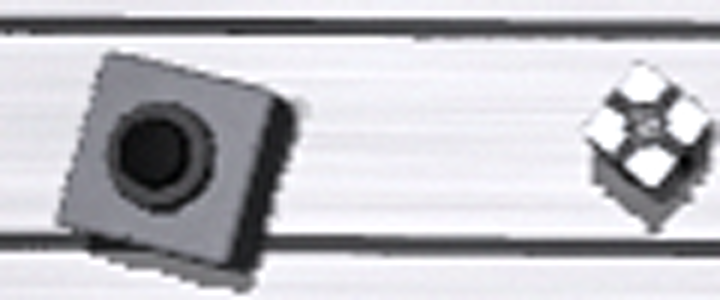

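View pics/c3.png

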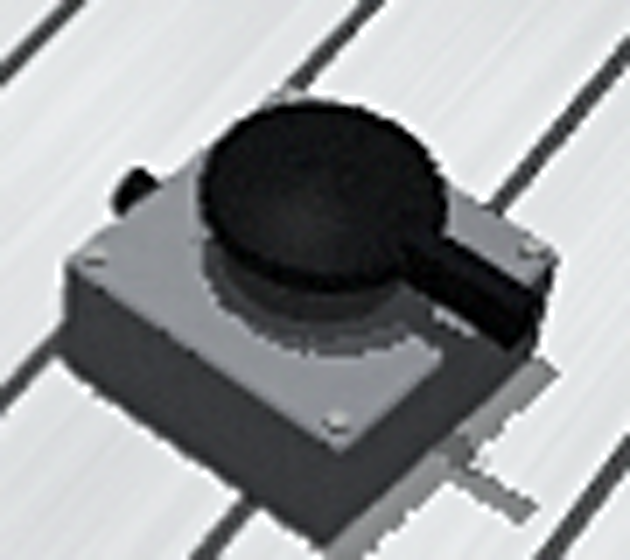

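View pics/c4.png

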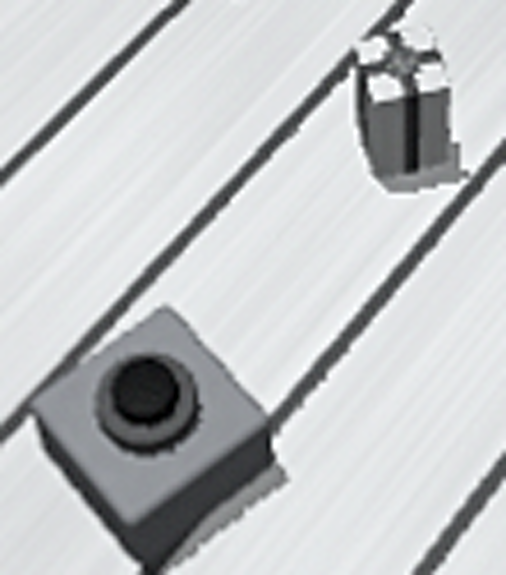

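```bash
cat > h.py <<'E'
import numpy as np,cv2
from scipy.spatial.transform import Rotation as R
C={"top":dict(fx=382.5011832553866,cx=324.0371353102709,cy=198.4660518740129,k=-0.02884105795359429,r=[2.127738,-2.10633453,0.16430333],t=[-0.02141325,0.59294643,0.94721952]),
"side":dict(fx=438.99463883908163,cx=327.68861487019916,cy=204.39367554424112,k=-0.03348335744853702,r=[0.8651216,-2.64264192,0.95006049],t=[0.44714969,0.34278381,0.86452201])}
def ray(n,uv):
    c=C[n];K=np.array([[c['fx'],0,c['cx']],[0,c['fx'],c['cy']],[0,0,1]])
    p=cv2.undistortPoints(np.array(uv,float).reshape(-1,1,2),K,np.array([c['k'],0,0,0.]))[:,0]
    M=R.from_rotvec(c['r']).as_matrix();d=np.c_[p,np.ones(len(p))]@M
    return -M.T@np.array(c['t']),d
def at(n,uv,z):
    o,d=ray(n,uv);z=np.broadcast_to(z,len(d));return o+d*((z-o[2])/d[:,2])[:,None]
def proj(n,P):
    c=C[n];K=np.array([[c['fx'],0,c['cx']],[0,c['fx'],c['cy']],[0,0,1]])
    return cv2.projectPoints(np.array(P,float).reshape(-1,1,3),np.array(c['r']),np.array(c['t']),K,np.array([c['k'],0,0,0.]))[0][:,0]
def px(p,k,o): return (np.array(p,float)+.5)/k-.5+np.array(o)
E
python3 - <<'E'
from h import *
np.set_printoptions(precision=4,suppress=True)
bt=at("top",px([(128,105),(472,150),(440,492),(85,440)],7,(355,185)),.06)
print("station top",bt,bt.mean(0))
bs=at("side",px([(68,262),(340,450),(550,262),(290,92)],7,(340,145)),.06)
print("station side",bs,bs.mean(0))
print("head sil",at("top",px([(300,285)],7,(355,185)),.085),at("side",px([(323,195)],7,(340,145)),.09))
print("wing end",at("top",px([(274,530)],7,(355,185)),.1),at("side",px([(537,290)],7,(340,145)),.102))
print("wing root",at("top",px([(288,390)],7,(355,185)),.102))
print("restart",at("top",px([(152,152)],6,(205,195)),.068),at("side",px([(146,388)],4.6,(240,215)),.068))
rb=at("top",px([(110,52),(272,98),(232,263),(60,222)],6,(205,195)),.05);print(rb,rb.mean(0))
print("profile",at("top",px([(648,125)],6,(205,195)),.07),at("side",px([(405,62)],4.6,(240,215)),.07))
print("bottle",at("top",[(409,150)],.06),"tape",at("top",[(221,142)],.025),"driver",at("top",[(313,108),(324,172)],.015))
print("red",at("top",[(465,293)],.09))
from plant import monitor
s=monitor.read_state();print(R.from_rotvec(s['orientation']).as_matrix())
E
```

```text
station top [[ 0.59   -0.142   0.06  ]
 [ 0.5742 -0.2683  0.06  ]
 [ 0.4493 -0.2528  0.06  ]
 [ 0.4667 -0.1252  0.06  ]] [ 0.52   -0.1971  0.06  ]
station side [[ 0.5918 -0.1446  0.06  ]
 [ 0.4671 -0.128   0.06  ]
 [ 0.4511 -0.2487  0.06  ]
 [ 0.5731 -0.2671  0.06  ]] [ 0.5208 -0.1971  0.06  ]
head sil [[ 0.521  -0.1998  0.085 ]] [[ 0.5226 -0.2018  0.09  ]]
wing end [[ 0.4344 -0.1866  0.1   ]] [[ 0.4355 -0.1965  0.102 ]]
wing root [[ 0.4825 -0.192   0.102 ]]
restart [[0.5325 0.2253 0.068 ]] [[0.5339 0.2228 0.068 ]]
[[0.5787 0.2513 0.05  ]
 [0.5589 0.1786 0.05  ]
 [0.4868 0.1927 0.05  ]
 [0.5037 0.2689 0.05  ]] [0.532  0.2229 0.05  ]
profile [[0.5459 0.0128 0.07  ]] [[0.5463 0.0108 0.07  ]]
bottle [[ 0.7241 -0.239   0.06  ]] tape [[0.7558 0.2746 0.025 ]] driver [[ 0.8611  0.0201  0.015 ]
 [ 0.6739 -0.0135  0.015 ]]
red [[ 0.3584 -0.3578  0.09  ]]
[[ 0.9603 -0.0006  0.279 ]
 [-0.279  -0.0016  0.9603]
 [-0.0002 -1.     -0.0017]]
```

```bash
python3 -m inch '[[[20,0,-20,0,0,0],[36,0,-40,0,0,0],[42,0,-48,0,0,0],[42,0,-48,0,0,0],[42,0,-48,0,0,0],[42,0,-48,0,0,0],[42,0,-48,0,0,0],[42,0,-48,0,0,0]]]' 0 20; python3 -m inch '[[[42,0,-48,0,0,0],[42,0,-48,0,0,0],[42,0,-48,0,0,0],[42,0,-48,0,0,0],[42,0,-50,0,0,0],[25,0,-25,0,0,0],[0,0,0,0,0,0],[0,0,0,0,0,0]]]'
cat > d.py <<'E'
import sys
from h import *
from plant import monitor
s=monitor.read_state();M=R.from_rotvec(s['orientation']).as_matrix();p=s['tool_pos']
print("t",round(s['t'],2),"p",p.round(4),"F",s['force'].round(2),"open",round(s['opening'],4),"tipz",round(p[2]-.008,4),"z",M[:,2].round(3))
if len(sys.argv)>3:
    g=np.array([float(v) for v in sys.argv[1:4]]);g[2]+=.008
    print("tool mm",(M.T@(g-p)*1000).round(1))
E
python3 d.py .5205 -.197 .125
```

```text
t: 1.1
tool_pos: [0.3631, 0.1612, 0.2265]
orientation: [-1.559, 0.221, -0.222]
force: [0.2, -0.1, 0.1]
opening: 0.0173
t: 2.1
tool_pos: [0.5102, -0.151, 0.2261]
orientation: [-1.559, 0.223, -0.221]
force: [-0.1, 0.8, -0.3]
opening: 0.0007
t 2.1 p [ 0.5102 -0.151   0.2261] F [-0.08  0.8  -0.25] open 0.0007 tipz 0.2181 z [0.279 0.96  0.001]
tool mm [ 22.9  93.1 -41.3]
```

```bash
python3 -m inch '[[[12,15,-20,0,0,0],[11,20,-21,0,0,0],[0,25,0,0,0,0],[0,20,0,0,0,0],[0,13,0,0,0,0],[0,0,0,0,0,0]]]'; python3 d.py .5205 -.197 .095
python3 - <<'E'
from plant import optics
import cv2,numpy as np
t=optics.read_camera("top")["image"];s=optics.read_camera("side")["image"]
f=lambda im,x,y,w,h,k:cv2.resize(np.clip(im[y:y+h,x:x+w]*1.6,0,255).astype('uint8'),None,fx=k,fy=k,interpolation=cv2.INTER_CUBIC)
cv2.imwrite("pics/a1.png",np.hstack([f(t,345,180,100,100,4),f(s,335,120,100,100,4)]))
E
```

```text
t: 2.85
tool_pos: [0.5207, -0.1966, 0.1327]
orientation: [-1.559, 0.223, -0.22]
force: [0.4, -1.4, 0.9]
opening: 0.0005
t 2.85 p [ 0.5207 -0.1966  0.1327] F [ 0.45 -1.37  0.86] open 0.0005 tipz 0.1247 z [0.278 0.961 0.   ]
tool mm [-0.  29.7 -0.5]
```

View pics/a1.png

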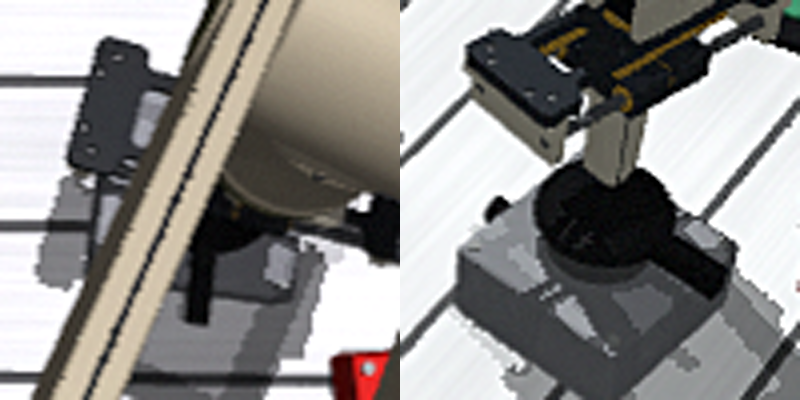

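The side view shows the closed fingertips (crop about (612,185)) above the middle of the black dome, with the wing still at rest. Next I press down in small steps.

```bash
python3 -m inch '[[[0,10,0,0,0,0],[0,6,0,0,0,0],[0,4,0,0,0,0],[0,4,0,0,0,0],[0,0,0,0,0,0]]]'; python3 d.py; python3 -m inch '[[[0,3,0,0,0,0],[0,1,0,0,0,0],[0,0,0,0,0,0]]]'; python3 d.py
```

```text
t: 3.58
tool_pos: [0.5213, -0.1976, 0.1096]
orientation: [-1.559, 0.222, -0.222]
force: [-2.2, 2.2, 3.2]
opening: 0.0005
t 3.58 p [ 0.5213 -0.1976  0.1096] F [-2.18  2.21  3.21] open 0.0005 tipz 0.1016 z [ 0.279  0.96  -0.   ]
t: 3.95
tool_pos: [0.5214, -0.1976, 0.1056]
orientation: [-1.559, 0.222, -0.222]
force: [-1.1, 0.7, 2.5]
opening: 0.0007
t 3.95 p [ 0.5214 -0.1976  0.1056] F [-1.12  0.72  2.52] open 0.0007 tipz 0.0976 z [ 0.279  0.96  -0.   ]
```

```bash
python3 -m inch '[[[0,2,0,0,0,0],[0,1,0,0,0,0],[0,0,0,0,0,0]]]'; python3 d.py; python3 -m inch '[[[0,1,0,0,0,0],[0,0,0,0,0,0]]]'; python3 d.py
```

```text
t: 4.32
tool_pos: [0.5214, -0.1976, 0.1027]
orientation: [-1.559, 0.222, -0.222]
force: [-1.8, -0.5, 3.9]
opening: 0.0004
t 4.33 p [ 0.5214 -0.1976  0.1027] F [-1.83 -0.46  3.93] open 0.0004 tipz 0.0947 z [ 0.279  0.96  -0.   ]
t: 4.58
tool_pos: [0.5216, -0.1977, 0.1023]
orientation: [-1.56, 0.222, -0.222]
force: [-3.3, 1.2, 8.6]
opening: 0.0005
t 4.58 p [ 0.5216 -0.1977  0.1023] F [-3.34  1.15  8.6 ] open 0.0005 tipz 0.0943 z [ 0.279  0.96  -0.   ]
```

Force rises at a tip height of about 94.3 mm, so the button is on its stop. Lifting off to check that it stays in.

```bash
python3 -m inch '[[[0,-4,0,0,0,0],[0,-12,0,0,0,0],[0,-20,0,0,0,0],[0,-10,0,0,0,0],[0,0,0,0,0,0],[0,0,0,0,0,0],[0,0,0,0,0,0]]]'; python3 d.py
python3 - <<'E'
from plant import optics
import cv2,numpy as np
s=optics.read_camera("side")["image"]
f=lambda im,x,y,w,h,k:cv2.resize(np.clip(im[y:y+h,x:x+w]*1.6,0,255).astype('uint8'),None,fx=k,fy=k,interpolation=cv2.INTER_CUBIC)
cv2.imwrite("pics/a2.png",f(s,340,145,90,80,7))
E
python3 - <<'E'
from h import *
c=np.array([.5207,-.1973])
a0=np.deg2rad(180-7.7)
for th in(0,.2,.4,.5,.6):
    a=a0-th;u=np.array([np.cos(a),np.sin(a)]);v=np.array([np.sin(a),-np.cos(a)])
    for cl in((.03,.012) if th==0 else (0,)): print(th,cl,(c+.07*u-(.006+.0175+cl)*v).round(4))
E
```

```text
t: 5.45
tool_pos: [0.5208, -0.1973, 0.1468]
orientation: [-1.559, 0.223, -0.221]
force: [1.0, 0.1, 0.8]
opening: 0.001
t 5.45 p [ 0.5208 -0.1973  0.1468] F [1.03 0.14 0.79] open 0.001 tipz 0.1388 z [0.279 0.96  0.   ]
0 0.03 [ 0.4442 -0.2409]
0 0.012 [ 0.4466 -0.2231]
0.2 0 [ 0.4469 -0.1965]
0.4 0 [ 0.4485 -0.1819]
0.5 0 [ 0.4504 -0.1747]
0.6 0 [ 0.453  -0.1678]
```

View pics/a2.png

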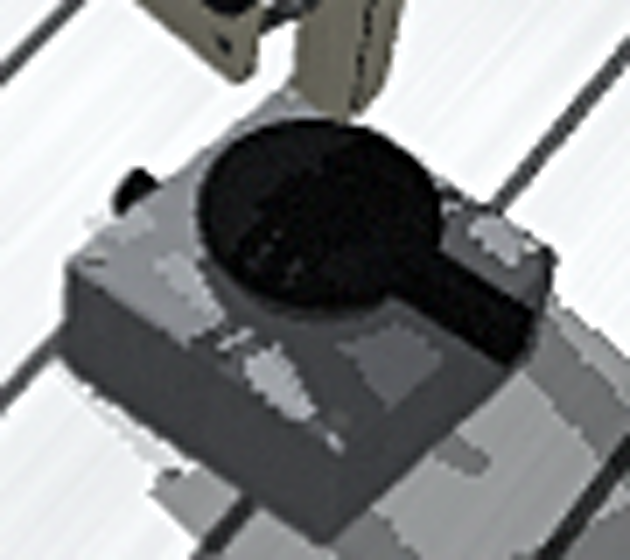

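Compared with the first picture, the head sits clearly lower: its lower edge is at about y=310 in the crop instead of 290, and the wing end has dropped too. The fingers are off it, so it is latched. Next I go to the wing's -y side.

```bash
python3 d.py .4442 -.2409 .139
```

```text
t 5.5 p [ 0.5209 -0.1973  0.1469] F [ 0.21 -0.04  0.33] open 0.0003 tipz 0.1389 z [0.279 0.96  0.   ]
tool mm [-61.5  -0.1 -63.3]
```

```bash
python3 -m inch '[[[-10,0,-20,0,0,0],[-25,0,-25,0,0,0],[-26,0,-18,0,0,0],[0,10,0,0,0,0],[0,24,0,0,0,0],[0,22,0,0,0,0],[0,11,0,0,0,0],[0,0,0,0,0,0]]]'; python3 d.py .4466 -.2231 .072
python3 - <<'E'
from plant import optics
import cv2,numpy as np
t=optics.read_camera("top")["image"];s=optics.read_camera("side")["image"]
f=lambda im,x,y,w,h,k:cv2.resize(np.clip(im[y:y+h,x:x+w]*1.6,0,255).astype('uint8'),None,fx=k,fy=k,interpolation=cv2.INTER_CUBIC)
cv2.imwrite("pics/a3.png",np.hstack([f(t,345,200,100,100,4),f(s,345,130,100,100,4)]))
E
```

```text
t: 6.5
tool_pos: [0.4448, -0.2403, 0.0796]
orientation: [-1.558, 0.223, -0.22]
force: [-0.6, 0.3, 0.1]
opening: 0.0002
t 6.5 p [ 0.4448 -0.2403  0.0796] F [-0.58  0.31  0.14] open 0.0002 tipz 0.0716 z [0.279 0.96  0.001]
tool mm [-3.1 -0.4 17. ]
```

View pics/a3.png

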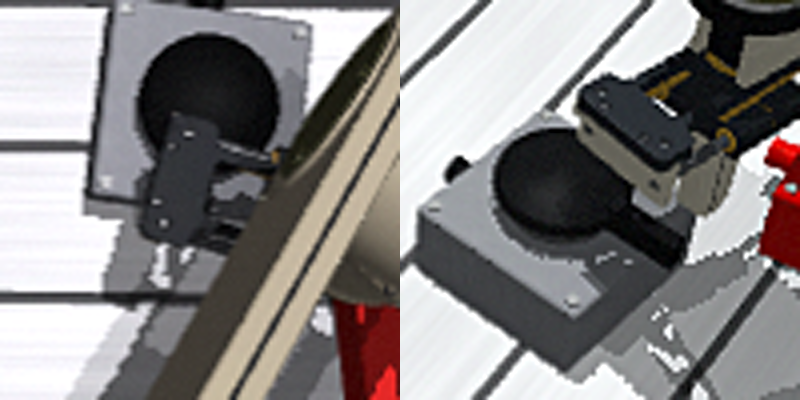

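The side view shows the fingertips standing beside the wing on its -y side, at about crop (712,200), clear of the red box. Pushing now.

```bash
python3 -m inch '[[[-2,0,10,0,0,0],[-1,0,7,0,0,0],[-2,0,6,0,0,0],[-2,0,6,0,0,0],[-2,0,6,0,0,0],[-2,0,6,0,0,0],[0,0,0,0,0,0]]]'; python3 d.py .4485 -.1819 .072;  python3 -m inch '[[[-1,0,5,0,0,0],[-1,0,5,0,0,0],[-1,0,5,0,0,0],[0,0,0,0,0,0]]]'; python3 d.py .4504 -.1747 .072
python3 - <<'E'
from plant import optics
import cv2,numpy as np
t=optics.read_camera("top")["image"];s=optics.read_camera("side")["image"]
f=lambda im,x,y,w,h,k:cv2.resize(np.clip(im[y:y+h,x:x+w]*1.6,0,255).astype('uint8'),None,fx=k,fy=k,interpolation=cv2.INTER_CUBIC)
cv2.imwrite("pics/a4.png",np.hstack([f(t,345,200,100,100,4),f(s,345,130,100,100,4)]))
E
```

```text
t: 7.48
tool_pos: [0.446, -0.1982, 0.0807]
orientation: [-1.559, 0.222, -0.222]
force: [-0.1, -2.0, 0.6]
opening: 0.0003
t 7.47 p [ 0.446  -0.1982  0.0807] F [-0.13 -2.01  0.65] open 0.0003 tipz 0.0727 z [ 0.279  0.96  -0.   ]
tool mm [-2.2  0.7 16.3]
t: 7.98
tool_pos: [0.447, -0.1827, 0.0804]
orientation: [-1.559, 0.222, -0.221]
force: [-1.6, -0.7, 0.7]
opening: 0.0004
t 7.97 p [ 0.447  -0.1827  0.0804] F [-1.62 -0.73  0.65] open 0.0004 tipz 0.0724 z [0.278 0.96  0.   ]
tool mm [1.  0.4 8.7]
```

View pics/a4.png

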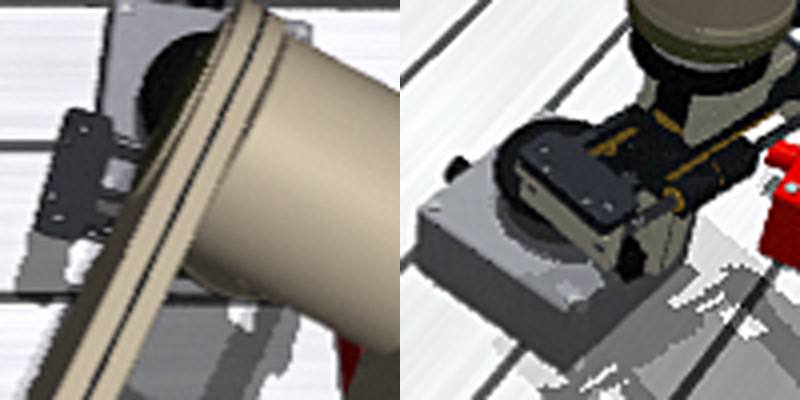

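The side view shows the wing turned ahead of the finger (crop about (632,255)) and a gap under the head, so it may already have popped out. I'll push a little further to be sure.

```bash
python3 -m inch '[[[1,0,5,0,0,0],[1,0,5,0,0,0],[0,0,4,0,0,0],[0,0,0,0,0,0],[0,0,0,0,0,0]]]'; python3 d.py; python3 -m inch '[[[0,0,-10,0,0,0],[2,0,-15,0,0,0],[2,0,-20,0,0,0],[2,0,-20,0,0,0],[0,0,-10,0,0,0],[0,-10,0,0,0,0],[0,-25,0,0,0,0],[0,0,0,0,0,0]]]'; python3 -m inch '[[[0,-30,0,0,0,0],[0,-30,0,0,0,0],[0,0,0,0,0,0]]]'; python3 d.py
python3 - <<'E'
from plant import optics
import cv2,numpy as np
t=optics.read_camera("top")["image"];s=optics.read_camera("side")["image"]
f=lambda im,x,y,w,h,k:cv2.resize(np.clip(im[y:y+h,x:x+w]*1.6,0,255).astype('uint8'),None,fx=k,fy=k,interpolation=cv2.INTER_CUBIC)
cv2.imwrite("pics/a5.png",f(s,340,145,90,80,7))
cv2.imwrite("pics/a5t.png",f(t,355,185,80,80,7))
E
```

```text
t: 8.7
tool_pos: [0.4533, -0.1705, 0.0807]
orientation: [-1.56, 0.222, -0.222]
force: [-0.4, -2.0, 1.2]
opening: 0.0003
t 8.7 p [ 0.4533 -0.1705  0.0807] F [-0.37 -2.    1.21] open 0.0003 tipz 0.0727 z [ 0.279  0.96  -0.   ]
t: 9.7
tool_pos: [0.4397, -0.2448, 0.1183]
orientation: [-1.561, 0.218, -0.225]
force: [-0.4, -0.4, -0.1]
opening: 0.0005
t: 10.07
tool_pos: [0.4395, -0.2447, 0.1778]
orientation: [-1.561, 0.218, -0.225]
force: [-0.1, -0.1, 0.3]
opening: 0.0005
t 10.07 p [ 0.4395 -0.2447  0.1778] F [-0.07 -0.11  0.31] open 0.0005 tipz 0.1698 z [ 0.279  0.96  -0.001]
```

View pics/a5.png

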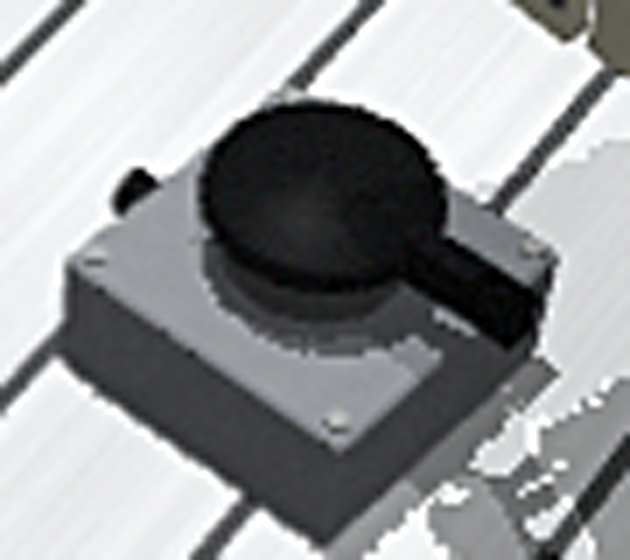

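View pics/a5t.png

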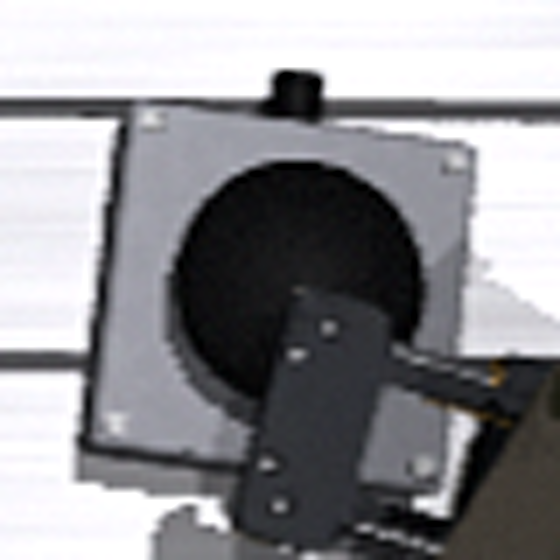

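The side crop matches the first picture again: head edge at about (323,290), wing end at about (520,340). The button is out and the head is home. On to the restart button.

```bash
python3 d.py .5327 .2237 .17; python3 -m inch '[[[-1,-10,20,0,0,0],[-4,-10,40,0,0,0],[-4,0,56,0,0,0],[-5,0,56,0,0,0],[-5,0,56,0,0,0],[-5,0,56,0,0,0],[-5,0,56,0,0,0],[-4,0,50,0,0,0]]]'; python3 -m inch '[[[-3,0,40,0,0,0],[-1,0,20,0,0,0],[0,0,0,0,0,0],[0,0,0,0,0,0]]]'; python3 d.py .5327 .2237 .085
```

```text
t 10.18 p [ 0.4379 -0.2437  0.1748] F [-1.08 -0.33 -1.05] open 0.0005 tipz 0.1668 z [0.279 0.96  0.   ]
tool mm [-39.2  -3.1 475.3]
t: 11.18
tool_pos: [0.5142, 0.1416, 0.1935]
orientation: [-1.56, 0.223, -0.219]
force: [0.2, 0.1, 0.4]
opening: 0.0004
t: 11.68
tool_pos: [0.5278, 0.1971, 0.195]
orientation: [-1.56, 0.223, -0.222]
force: [-0.2, -0.8, 0.9]
opening: 0.0002
t 11.68 p [0.5278 0.1971 0.195 ] F [-0.22 -0.81  0.94] open 0.0002 tipz 0.187 z [ 0.28   0.96  -0.001]
tool mm [ -2.6 102.   27. ]
```

```bash
python3 -m inch '[[[-1,10,14,0,0,0],[-2,20,13,0,0,0],[0,26,0,0,0,0],[0,26,0,0,0,0],[0,15,0,0,0,0],[0,5,0,0,0,0],[0,0,0,0,0,0]]]'; python3 d.py .5327 .2237 .062
python3 - <<'E'
from plant import optics
import cv2,numpy as np
t=optics.read_camera("top")["image"];s=optics.read_camera("side")["image"]
f=lambda im,x,y,w,h,k:cv2.resize(np.clip(im[y:y+h,x:x+w]*1.6,0,255).astype('uint8'),None,fx=k,fy=k,interpolation=cv2.INTER_CUBIC)
cv2.imwrite("pics/a6.png",np.hstack([f(t,185,180,100,100,4),f(s,225,240,100,100,4)]))
E
```

```text
t: 12.55
tool_pos: [0.5328, 0.2252, 0.0937]
orientation: [-1.559, 0.222, -0.222]
force: [0.4, 0.6, -0.0]
opening: 0.0004
t 12.55 p [0.5328 0.2252 0.0937] F [ 0.44  0.63 -0.01] open 0.0004 tipz 0.0857 z [0.279 0.96  0.   ]
tool mm [ 0.3 23.7 -1.5]
```

View pics/a6.png

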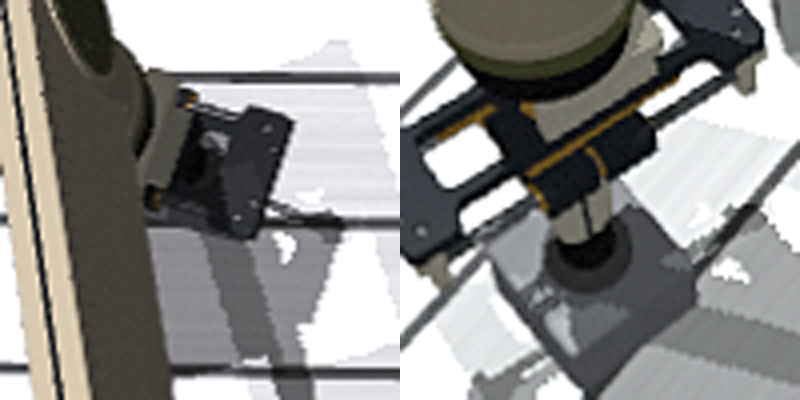

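The side view shows the fingertips centred over the restart button, at about crop (585,245). Pressing.

```bash
python3 -m inch '[[[0,10,-1,0,0,0],[0,6,0,0,0,0],[0,3,0,0,0,0],[0,2,0,0,0,0],[0,0,0,0,0,0]]]'; python3 d.py;python3 -m inch '[[[0,1,0,0,0,0],[0,1,0,0,0,0],[0,0,0,0,0,0]]]'; python3 d.py
```

```text
t: 13.28
tool_pos: [0.5327, 0.2241, 0.0741]
orientation: [-1.559, 0.222, -0.222]
force: [-5.1, -2.9, 13.0]
opening: 0.0002
t 13.28 p [0.5327 0.2241 0.0741] F [-5.13 -2.91 13.01] open 0.0002 tipz 0.0661 z [0.279 0.96  0.   ]
t: 13.65
tool_pos: [0.5329, 0.2241, 0.0739]
orientation: [-1.559, 0.221, -0.223]
force: [-11.8, -5.2, 26.4]
opening: 0.0005
t 13.65 p [0.5329 0.2241 0.0739] F [-11.76  -5.16  26.44] open 0.0005 tipz 0.0659 z [0.279 0.96  0.   ]
```

Hard contact at a tip height of 66 mm, which is too early and has a sideways component. I'll look before doing more.

```bash
python3 - <<'E'
from plant import optics,monitor
import cv2,numpy as np
s=monitor.read_state();print(s['force'],s['wrist_torque'])
t=optics.read_camera("top")["image"];s=optics.read_camera("side")["image"]
f=lambda im,x,y,w,h,k:cv2.resize(np.clip(im[y:y+h,x:x+w]*1.6,0,255).astype('uint8'),None,fx=k,fy=k,interpolation=cv2.INTER_CUBIC)
cv2.imwrite("pics/a7.png",f(s,220,240,110,100,7))
cv2.imwrite("pics/a7f.png",np.hstack([t[:,120:440],s[:,120:500]]))
E
```

```text
[-11.75654576  -5.16133649  26.43944784] [-0.96533241  2.27121408 -0.00529932]
```

View pics/a7.png

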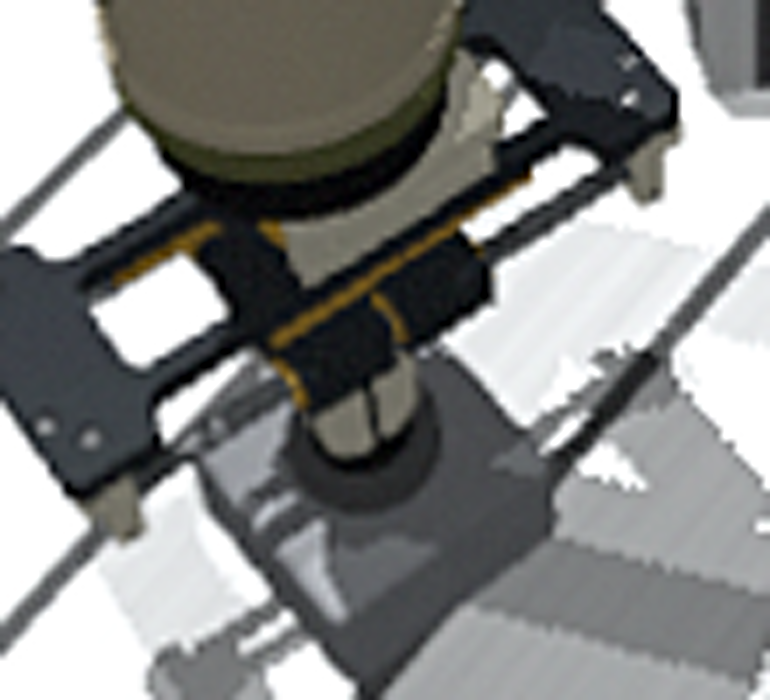

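View pics/a7f.png

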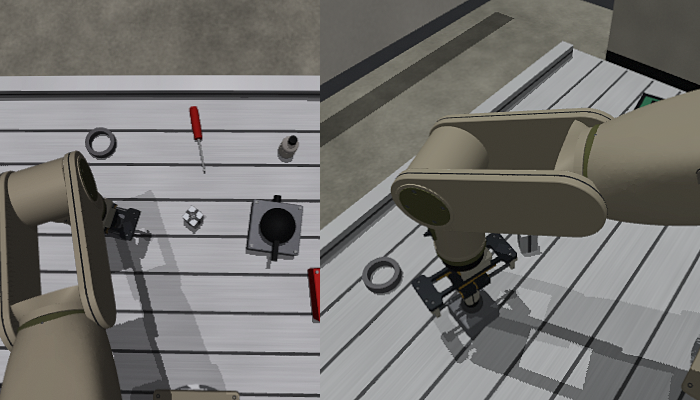

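The fingertips do sit on the button, with nothing else touching. Closed, though, they are 35 mm wide against a 30 mm button, so they probably bear on the collar. I'll lift off, open the fingers slightly and press with one fingertip, which fits inside the button.

```bash
python3 -m inch '[[[0,-4,0,0,0,0],[0,-8,0,0,0,0],[0,-15,0,0,0,0],[0,0,0,0,0,0],[0,0,0,0,0,0]]]'; python3 d.py
python3 -m inch '[[[0,0,0,0,0,0],[0,0,0,0,0,0],[0,0,0,0,0,0],[0,0,0,0,0,0]]]' 30
python3 - <<'E'
from plant import optics
import cv2,numpy as np
t=optics.read_camera("top")["image"];s=optics.read_camera("side")["image"]
f=lambda im,x,y,w,h,k:cv2.resize(np.clip(im[y:y+h,x:x+w]*1.6,0,255).astype('uint8'),None,fx=k,fy=k,interpolation=cv2.INTER_CUBIC)
cv2.imwrite("pics/a8.png",f(s,220,240,110,100,7))
E
python3 d.py .5327 .2237 .08
```

```text
t: 14.38
tool_pos: [0.5323, 0.2241, 0.0975]
orientation: [-1.559, 0.222, -0.222]
force: [0.0, 1.3, -0.1]
opening: 0.0005
t 14.38 p [0.5323 0.2241 0.0975] F [ 0.02  1.32 -0.06] open 0.0005 tipz 0.0895 z [ 0.279  0.96  -0.   ]
t: 14.88
tool_pos: [0.5324, 0.2241, 0.0975]
orientation: [-1.559, 0.222, -0.222]
force: [0.0, -0.8, -0.3]
opening: 0.0296
t 14.97 p [0.5324 0.2241 0.0976] F [-0.26 -0.04  0.6 ] open 0.0298 tipz 0.0896 z [ 0.279  0.96  -0.   ]
tool mm [ 0.4  9.6 -0.3]
```

View pics/a8.png

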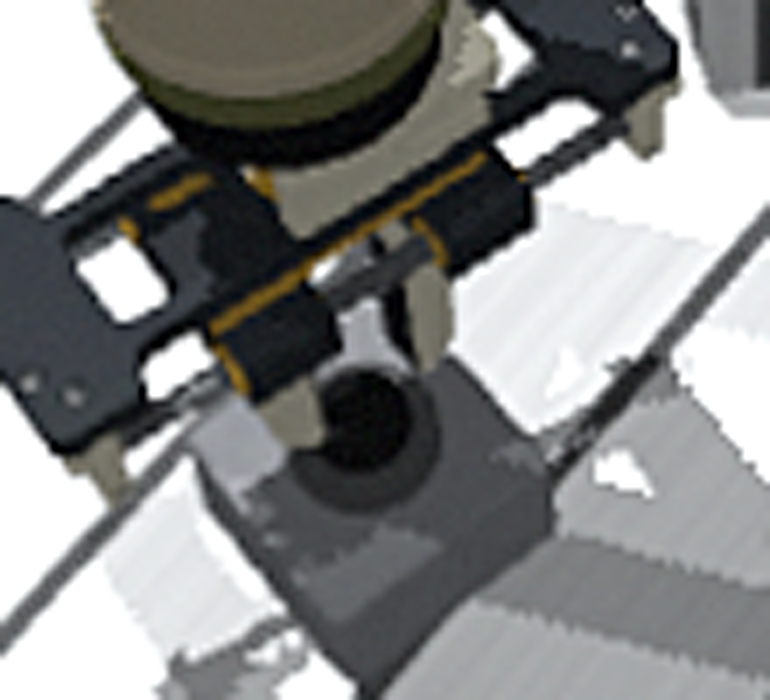

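Now the button and collar are visible between the fingers, with the button at (366,420) in the collar at (365,440). The left finger is tool +z, so I shift -24 mm along z to bring it over the button and probe down in fine steps.

```bash
python3 -m inch '[[[0,0,-12,0,0,0],[0,0,-12,0,0,0],[0,6,0,0,0,0],[0,0,0,0,0,0]]]'
python3 - <<'E'
from plant import optics
import cv2,numpy as np
s=optics.read_camera("side")["image"]
f=lambda im,x,y,w,h,k:cv2.resize(np.clip(im[y:y+h,x:x+w]*1.6,0,255).astype('uint8'),None,fx=k,fy=k,interpolation=cv2.INTER_CUBIC)
cv2.imwrite("pics/a9.png",f(s,220,240,110,100,7))
E
python3 d.py
```

```text
t: 15.48
tool_pos: [0.5252, 0.2007, 0.0909]
orientation: [-1.56, 0.223, -0.222]
force: [-0.2, -0.4, 0.3]
opening: 0.0296
t 15.53 p [0.5255 0.201  0.0912] F [ 0.09  0.6  -0.12] open 0.0297 tipz 0.0832 z [ 0.279  0.96  -0.   ]
```

View pics/a9.png

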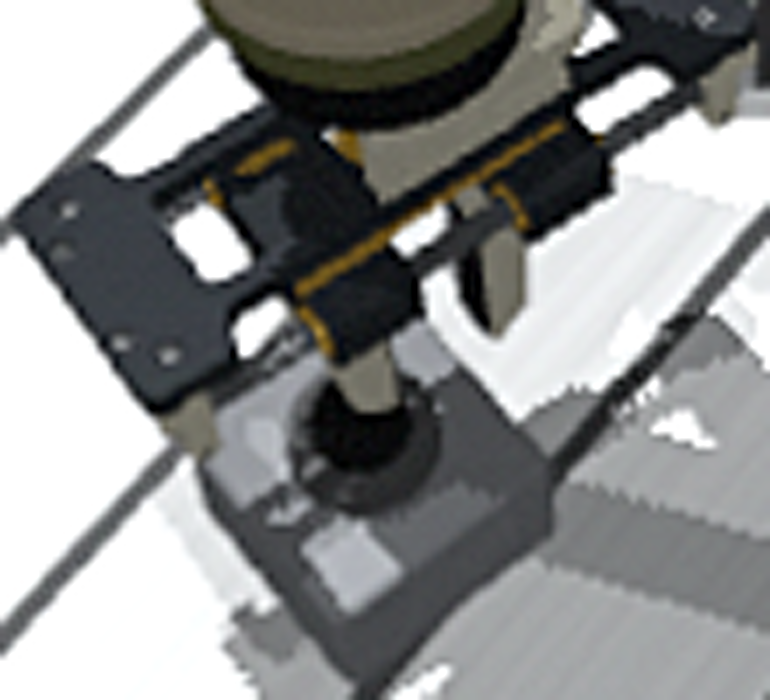

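```bash
for k in 1; do python3 -m inch '[[[0,8,0,0,0,0],[0,4,0,0,0,0],[0,0,0,0,0,0]]]'; done; python3 d.py; python3 -m inch '[[[0,2,0,0,0,0],[0,0,0,0,0,0]]]'; python3 d.py;  python3 -m inch '[[[0,1.5,0,0,0,0],[0,0,0,0,0,0]]]'; python3 d.py; python3 -m inch '[[[0,1.5,0,0,0,0],[0,0,0,0,0,0]]]'; python3 d.py
```

```text
t: 15.9
tool_pos: [0.5255, 0.2012, 0.0792]
orientation: [-1.56, 0.222, -0.221]
force: [-0.8, -0.0, 2.8]
opening: 0.0299
t 15.9 p [0.5255 0.2012 0.0792] F [-0.81 -0.03  2.78] open 0.0299 tipz 0.0712 z [ 0.279  0.96  -0.   ]
t: 16.15
tool_pos: [0.5257, 0.2012, 0.0777]
orientation: [-1.559, 0.222, -0.222]
force: [-1.4, 1.2, 3.9]
opening: 0.0299
t 16.15 p [0.5257 0.2012 0.0777] F [-1.41  1.16  3.91] open 0.0299 tipz 0.0697 z [0.279 0.96  0.   ]
t: 16.4
tool_pos: [0.5257, 0.2012, 0.0762]
orientation: [-1.559, 0.222, -0.222]
force: [-1.3, 1.4, 3.4]
opening: 0.0297
t 16.4 p [0.5257 0.2012 0.0762] F [-1.26  1.44  3.41] open 0.0297 tipz 0.0682 z [0.279 0.96  0.   ]
t: 16.65
tool_pos: [0.5258, 0.2011, 0.0747]
orientation: [-1.559, 0.222, -0.222]
force: [-1.7, 0.6, 4.7]
opening: 0.0305
t 16.65 p [0.5258 0.2011 0.0747] F [-1.72  0.6   4.67] open 0.0305 tipz 0.0667 z [0.279 0.96  0.   ]
```

Contact began at an indicated tip height of about 71–72 mm with a soft spring. So the indicated tip height reads about 4 mm high here, and 66 mm is the button's full stroke. I continue to the stop.

```bash
python3 -m inch '[[[0,1.5,0,0,0,0],[0,0,0,0,0,0]]]'; python3 d.py; python3 -m inch '[[[0,1,0,0,0,0],[0,0,0,0,0,0],[0,0,0,0,0,0]]]'; python3 d.py
```

```text
t: 16.9
tool_pos: [0.5259, 0.2012, 0.0741]
orientation: [-1.559, 0.222, -0.222]
force: [-5.4, -0.2, 10.9]
opening: 0.0297
t 16.9 p [0.5259 0.2012 0.0741] F [-5.36 -0.16 10.95] open 0.0297 tipz 0.0661 z [0.279 0.96  0.   ]
t: 17.27
tool_pos: [0.526, 0.2012, 0.074]
orientation: [-1.559, 0.221, -0.222]
force: [-10.2, -1.7, 17.7]
opening: 0.0297
t 17.27 p [0.526  0.2012 0.074 ] F [-10.15  -1.69  17.67] open 0.0297 tipz 0.066 z [0.279 0.96  0.   ]
```

```bash
python3 - <<'E'
from plant import optics
import cv2,numpy as np
s=optics.read_camera("side")["image"]
f=lambda im,x,y,w,h,k:cv2.resize(np.clip(im[y:y+h,x:x+w]*1.6,0,255).astype('uint8'),None,fx=k,fy=k,interpolation=cv2.INTER_CUBIC)
cv2.imwrite("pics/a10.png",f(s,245,275,50,50,12))
E
python3 -m inch '[[[0,-4,0,0,0,0],[0,-4,0,0,0,0],[0,0,0,0,0,0]]]'; python3 d.py
python3 - <<'E'
from plant import optics
import cv2,numpy as np
s=optics.read_camera("side")["image"]
f=lambda im,x,y,w,h,k:cv2.resize(np.clip(im[y:y+h,x:x+w]*1.6,0,255).astype('uint8'),None,fx=k,fy=k,interpolation=cv2.INTER_CUBIC)
cv2.imwrite("pics/a11.png",f(s,245,275,50,50,12))
E
```

```text
t: 17.7
tool_pos: [0.526, 0.2009, 0.0802]
orientation: [-1.559, 0.221, -0.223]
force: [1.3, 0.9, 2.0]
opening: 0.0301
t 17.7 p [0.526  0.2009 0.0802] F [1.3  0.87 2.05] open 0.0301 tipz 0.0722 z [ 0.279  0.96  -0.   ]
```

View pics/a10.png

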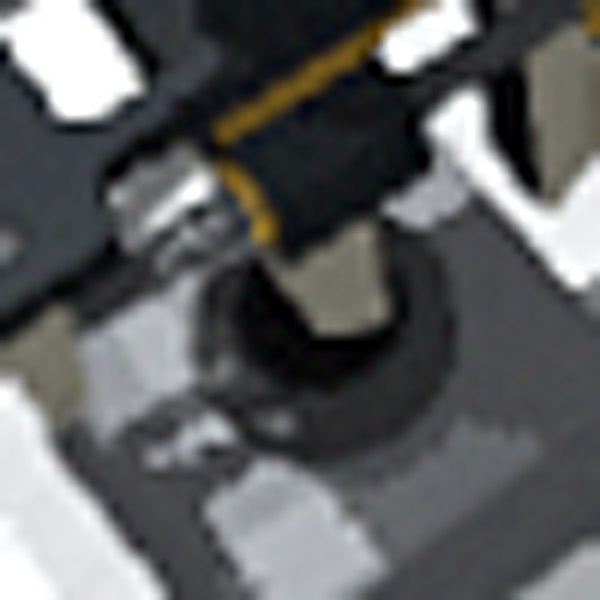

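View pics/a11.png

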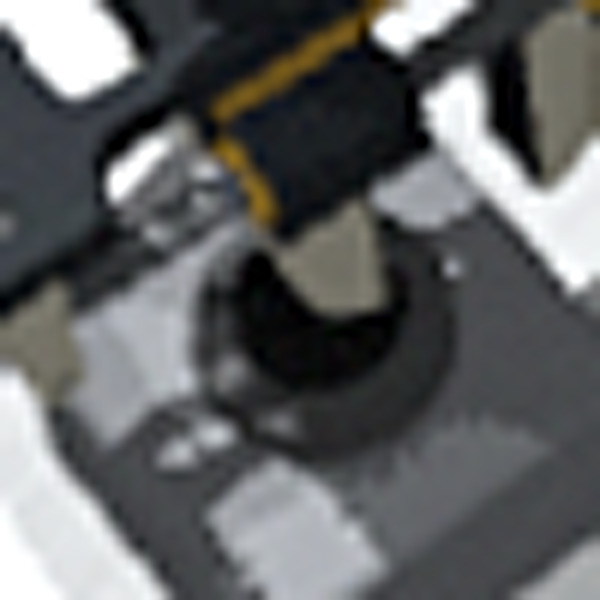

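```bash
python3 - <<'E'
from h import *
f=lambda z,p:((proj("side",[[*p,z]])-np.array([245,275])+.5)*12-.5).round(0)
a=np.linspace(0,2*np.pi,60)
for z in(.068,.062):
    P=np.c_[.5325+.015*np.cos(a),.2237+.015*np.sin(a),0*a+z];q=(proj("side",P)-np.array([245,275])+.5)*12-.5
    print("btn",z,"y",q[:,1].min().round(),q[:,1].max().round(),"x",q[:,0].min().round(),q[:,0].max().round())
P=np.c_[.5325+.023*np.cos(a),.2237+.023*np.sin(a),0*a+.062];q=(proj("side",P)-np.array([245,275])+.5)*12-.5
print("collar x",q[:,0].min(),q[:,0].max(),"y",q[:,1].min(),q[:,1].max())
tc=np.array([.526,.2012]);X=np.array([.96,-.279]);Z=np.array([.279,.96])
for z in (.066,.062,):
  print(z,[f(z,tc+Z*s+X*w).tolist() for s in(.015,.0325) for w in(-.0075,.0075)])
i0=cv2.imread("pics/side0.png")
i=cv2.resize(np.clip(i0[275:325,245:295]*1.6,0,255).astype('uint8'),None,fx=12,fy=12,interpolation=cv2.INTER_CUBIC);cv2.imwrite("pics/a12.png",i)
E
```

```text
btn 0.068 y 222.0 382.0 x 236.0 413.0
btn 0.062 y 239.0 398.0 x 240.0 416.0
collar x 192.86446669837642 462.82629350366756 y 197.15092929144407 441.98030859997175
0.066 [[[391.0, 311.0]], [[343.0, 248.0]], [[305.0, 368.0]], [[257.0, 304.0]]]
0.062 [[[393.0, 322.0]], [[345.0, 259.0]], [[307.0, 379.0]], [[259.0, 315.0]]]
```

View pics/a12.png

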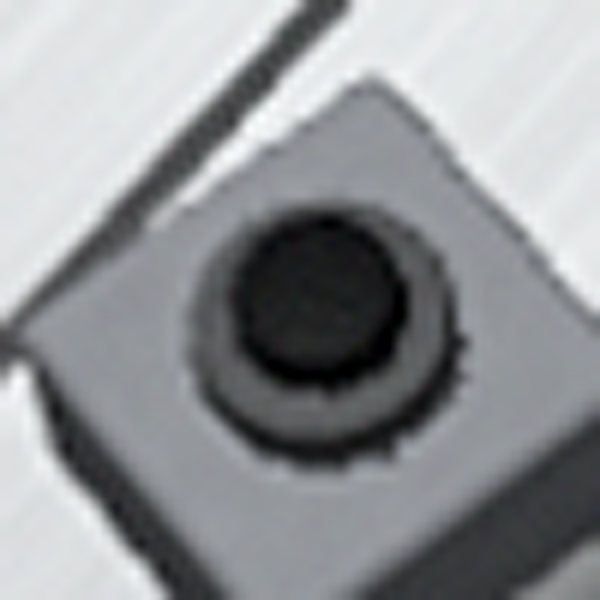

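```bash
python3 - <<'E'
import cv2
for n in("a10","a11","a12"):
    i=cv2.imread(f"pics/{n}.png",0);print(n,i[345:440:6,290:320].mean(1).round().astype(int), i[300:345:5,225:275:5].mean(0).round().astype(int))
E
```

```text
a10 [ 5  7  8  8  7  6 12 20 32 41 47 46 49 52 50 44] [49 41 29 19 12  8  9  8  8  7]
a11 [10  9  9 11 10  7 10 17 30 42 50 50 53 56 56 53] [50 41 28 19 12  9 11 11  9  8]
a12 [ 40  37  28  18   5   0  11  40  74  94 105  99  95  93  80  64] [83 67 47 31 21 19 26 30 30 31]
```

The pictures don't settle it, because the button's side is black too. I'll do a fine force-height probe from free air instead.

```bash
cat > p.py <<'E'
from plant import optics,monitor
import numpy as np
z=[];F=[]
for k in range(4):
    s=monitor.read_state();z.append(s['tool_pos'][2]);F.append(s['force'][2]);optics.read_camera("side")
print("tipz",round(np.mean(z)*1000-8,2),"Fz",round(np.mean(F),2))
E
python3 -m inch '[[[0,-5,0,0,0,0],[0,0,0,0,0,0]]]' >/dev/null; python3 p.py
python3 -m inch '[[[0,3,0,0,0,0],[0,0,0,0,0,0]]]' >/dev/null; python3 p.py
python3 -m inch '[[[0,1.5,0,0,0,0],[0,0,0,0,0,0]]]' >/dev/null; python3 p.py
python3 -m inch '[[[0,1.5,0,0,0,0],[0,0,0,0,0,0]]]' >/dev/null; python3 p.py
python3 -m inch '[[[0,1.5,0,0,0,0],[0,0,0,0,0,0]]]' >/dev/null; python3 p.py
python3 -m inch '[[[0,1.5,0,0,0,0],[0,0,0,0,0,0]]]' >/dev/null; python3 p.py
python3 -m inch '[[[0,1.5,0,0,0,0],[0,0,0,0,0,0]]]' >/dev/null; python3 p.py
python3 -m inch '[[[0,1.5,0,0,0,0],[0,0,0,0,0,0]]]' >/dev/null; python3 p.py
```

```text
tipz 77.1 Fz 0.12
tipz 73.85 Fz -0.29
tipz 72.57 Fz 1.06
tipz 71.34 Fz 1.82
tipz 69.74 Fz 2.88
tipz 68.23 Fz 4.04
tipz 66.73 Fz 4.99
tipz 66.11 Fz 11.88
```

The force rises linearly from 0 at 72.3 mm to 5 N at 66.2 mm and is hard after that. That is exactly the restart button's 6 mm, 5 N stroke, so it is fully in. Moving clear.

```bash
python3 -m inch '[[[0,-4,0,0,0,0],[0,-10,0,0,0,0],[0,-25,0,0,0,0],[0,-40,0,0,0,0],[0,-40,0,0,0,0],[0,-30,0,0,0,0],[0,0,0,0,0,0]]]'; python3 -m inch '[[[-30,0,20,0,0,0],[-50,0,30,0,0,0],[-50,0,30,0,0,0],[-20,0,20,0,0,0],[0,0,0,0,0,0],[0,0,0,0,0,0]]]'; python3 - <<'E'
from plant import optics
import cv2,numpy as np
t=optics.read_camera("top")["image"];s=optics.read_camera("side")["image"]
f=lambda im,x,y,w,h,k:cv2.resize(np.clip(im[y:y+h,x:x+w]*1.6,0,255).astype('uint8'),None,fx=k,fy=k,interpolation=cv2.INTER_CUBIC)
cv2.imwrite("pics/z1.png",np.vstack([np.hstack([t[90:290,200:500],f(s,340,145,100,80,2.5)[:200,:250]]),np.hstack([s[100:350,150:450],f(s,240,275,62,62,4)[:250,:250].copy() if 0 else cv2.resize(f(s,240,275,62,62,4),(250,250))])]))
E
python3 d.py
```

```text
t: 22.22
tool_pos: [0.5269, 0.2014, 0.225]
orientation: [-1.558, 0.219, -0.225]
force: [0.1, 0.7, -0.4]
opening: 0.0302
t: 22.98
tool_pos: [0.4094, 0.3381, 0.2209]
orientation: [-1.561, 0.223, -0.221]
force: [0.8, 0.2, -0.1]
opening: 0.0302
t 23.07 p [0.41   0.3379 0.2214] F [-1.25  1.46  0.52] open 0.0301 tipz 0.2134 z [ 0.28   0.96  -0.001]
```

View pics/z1.png

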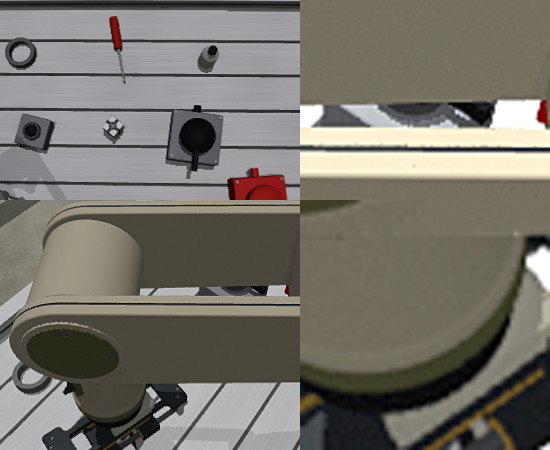

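The top view shows both boxes clear of the robot, the wing at home, and the tape, driver, bottle and profile where they started. Handing in.

```bash
python3 - <<'E'
import cv2,numpy as np
from plant import optics,robot
t=optics.read_camera("top")["image"];a=cv2.imread("pics/top0.png")
for n,(x,y,w,h) in dict(tape=(200,122,42,42),driver=(305,100,25,80),bottle=(395,130,30,35),prof=(298,200,32,34),wing=(380,235,25,30)).items():
    print(n,cv2.absdiff(t[y:y+h,x:x+w],a[y:y+h,x:x+w]).mean().round(2))
print(robot.close_job())
E
```

```text
tape 7.92
driver 8.69
bottle 7.5
prof 8.84
wing 5.04
the job is handed in; nothing more can be done
None
```

I tested the stop as asked, pressed the restart button fully in and handed the job in; the handover gives no verdict.

- **Stop:** I pressed the mushroom to its hard stop and lifted off. The picture showed it staying in by itself. I then pushed the wing clockwise from its -y side only. Afterwards the picture matched the first one, with the button out and the head home.
- **Restart button:** I pressed it fully three times: once with closed fingers, twice with one fingertip. The force rose to about 5 N over about 6 mm and then went hard, up to about 26 N on the first press. That matches its full stroke.
- **Robot at the end:** the hand was about 0.2 m above the bench and clear of everything, at about 23 s of the 61 s allowed.

Checks that disagreed or were weak:
- **Heights:** on the restart button, the fingertip heights read about 4 mm higher than the given dimensions, although they matched on the stop. I relied on the force rise there, because the pictures could not show the restart button's depth.
- **Loose things:** in the last top view they looked unmoved. The image comparison before handing in showed a small difference everywhere, 5 to 9 grey levels. I put that down to changed lighting and did not check it further.
- **Restart button out:** the arm hid it from the side camera at the end, so I only saw it from above. I take it as sprung back because it did so after the earlier presses.

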